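Fit the toothpick jar's double lid and lift off the cover

ROBOT

A 6-joint arm with a two-finger parallel gripper is mounted at the origin on the work surface. World frame = base frame: x ahead of the robot, y to its left, z up, the work surface at z = 0. Lengths are in m, angles in rad, forces in N, time in s.
With the tool pointing down it reaches from about 0.375 to 0.9 m from the base axis. Payload 3.1 kg.
Tool frame: the origin (TCP) lies midway between the tips of the shut fingers; the grasp point (between the pads) lies 19 mm behind it; z points along the fingers, y is the line along which they close (so a half turn about z gives the same grasp; the last joint's range is limited). The gripper opens to 85 mm and grips with 20 to 120 N. Pads are 22 mm wide; open, the fingers measure 114 mm over their backs; the gripper's body (76 mm by 85 mm) begins 54 mm behind the grasp point. The pads swing forward as they close: fully open they stand 13 mm farther back than shut.
Start: joints at [0.986, 0.527, 1.433, -0, 1.181, -0.178], TCP at [0.247, 0.574, 0.231] pointing down, gripper open.
Joint ranges: [-3.08, 3.08], [-0.75, 2.2], [0.22, 2.44], [-1.43, 4.57], [0, 2.65], [-2.85, 2.85]. Speed limits (rad/s): [2.79, 2.79, 3.14, 3.14, 3.14, 3.14].

INTERFACE

Orientations are given as a unit quaternion [x, y, z, w].
In Python, from station import manip gives the robot as it stands. The module is installed in compiled form; this text tells all that it offers.
- The arm moves only by the tool apply_moves, never from a script. Its arguments are lists of equal length, an entry for each row: "claw": the gripper's target within -1 to 1 (fully open at 1, half-way at 0, shut at -1); "travel": the shift along the tool's x, y, z scaled (see below), a list of three; "turn": the turn, a rotation vector about the tool's x, y, z scaled (see below), a list of three. In form: {"claw": [claw, ...], "travel": [[dx, dy, dz], ...], "turn": [[rx, ry, rz], ...]}. A call has 1 to 5 rows; each row is the pose to reach, as a shift and turn from the pose commanded when the call began, along the tool's axes at that moment, turning the shorter way round; what a row does not reach only later rows make up. The controller multiplies each number of a shift by 800 mm and each number of a turn by 180 degrees. A row lasts 1/12 s, in which the tool goes at most 41.7 mm and 7.16 degrees, less where a joint would pass 70% of its speed; a pose out of reach is approached as far as the arm can. A call with a number of a shift or a turn outside -1 to 1 is refused whole. A call with a gripper value outside its range is refused whole. The fingers move at their own pace and stop on an object; "newtons" is the grip in N (left out, the last holds). Time passes only in rows, so rows that repeat a pose let the fingers close. It gives the time, the measured TCP pose, the force, the opening and the grip force at its end, in the units of the state.
- manip.sense(): the state, without advancing time (a new reading comes with each control period).
- manip.snapshot(name): name is "side" or "top"; returns a dict with "pixels" (400x640x3 uint8, red, green, blue), "depth" (400x640 float32, m along the optical axis (not along the pixel's ray), 0 where there is no reading), "intrinsics" (3x3 intrinsics, pixels), "R" (3x3) and "t" (3): a world point X has camera coordinates R X + t. Camera axes: x right, y down, z forward; pixel columns grow to the right and rows downward; lengths in m; the calibration is good to about 2 mm. A picture is of the moment at which its call begins.
- manip.sign_off(): hands the job in; it is judged then, once.
The state is a dict: "t": time; "q": joint angles; "qd": joint speeds; "tau": joint torques, N m; "tcp_pos": TCP position; "tool_rot": TCP orientation; "force": force on the tool from outside, world axes, zero at the start; "ft_torque": the same for the moment, N m; "finger_gap": opening from 0.0 (shut) to 1.0 (fully open); "gripper_force": force on a finger pad.
Only numpy, scipy, OpenCV 4.12 (cv2) and the standard library are available. Lean on these libraries where they do the work, as an engineer would, in place of code of your own. Each camera call takes 0.05 s, during which the arm holds its last target. There are 200 camera calls.

TASK

Pull the games cabinet's drawer open by its handle until the lid in it stands well clear of the cabinet's top, and leave it open, take the double lid out of it by the brass knob, cover and all, and lower it onto the blue toothpick jar (do not drop it) until the inner lid is fully seated in the mouth, then let go of the knob. Then take the steel outer cover by its collar and lift it alone straight up off the knob, leaving the inner lid seated in the jar, and finish while still holding the cover, level and still, over the jar, its underside clear of the knob's top by a few centimetres. Leave the jar standing where it is, and do not shift the dominoes, tumbler or napkin holder.

Things in the scene. Friction and masses are not known exactly. Their poses are not given: they have to be found in the camera images.
- drawer (a joint): slide of the drawer in the low wooden cabinet (fixed, 220 deep, 240 wide, 110 mm high): 0 shut, grows as it is pulled out, stop at 0.14 m; takes about 2 N, stays where left. Inner floor 20 mm, side walls 58 mm, front panel 102 mm above the table. Inside 178 mm along the slide, 194 mm across. Starts at 0 to 0.010; lid near the drawer's front, clear of the cabinet's top when pulled out 0.11 or more
- drawer_handle (a point): middle of the drawer's brass bar handle, 80 mm above the table: level round bar 10 mm thick, 100 mm long along this point's y, its axis 42 mm out from the drawer front (37 mm gap behind it). Its x points into the cabinet; the drawer slides out along -x
- inner_lid: inner lid, dark wood with brass knob, standing on its plug in the drawer under the cover. Origin: centre of the plug's underside, z up. Plug 47 mm wide (foot chamfered to 37), 12 high; flange 60 mm wide at 12-16; knob an upright cylinder 16 mm wide from 16 to 72, its top 36 mm bare above the cover's collar. Lifting the knob carries the cover along. About 90 g
- outer_lid: steel cover lying loose on the inner lid: disc 74 mm wide, 4 thick, with a 3 mm skirt below its edge and a collar on top (34 mm wide, 4 to 20 mm above the origin) to grip, bored 24 mm for the knob. Origin: on the axis, at the disc's underside, 16 mm above the inner lid's origin when nested. It clears the knob after rising 56 mm; side play 3.5 mm. About 90 g
- jar: blue ceramic toothpick jar, loose, upright, 80 mm high, 86 mm wide at the belly, 74 at the rim; round mouth 53 mm wide. Origin: centre of its underside. Inner lid seated: flange on the rim, its origin 68 mm above the jar's. About 0.6 kg. Jar, tumbler and napkin holder swap places
- tumbler: short ribbed clear glass tumbler, 68 mm across, 82 mm high, loose bystander; origin at the centre of its underside
- napkin_holder: chrome napkin holder, 45 x 110 x 90 mm high, loose bystander; origin at the centre of its underside, y along its length
- domino1: one of five red acrylic dominoes lying flat on the table, 48 x 24 x 10 mm, loose bystander; origin at the centre of its underside, x along its length
- domino2: one of five red acrylic dominoes lying flat on the table, 48 x 24 x 10 mm, loose bystander; origin at the centre of its underside, x along its length
- domino3: one of five red acrylic dominoes lying flat on the table, 48 x 24 x 10 mm, loose bystander; origin at the centre of its underside, x along its length
- domino4: one of five red acrylic dominoes lying flat on the table, 48 x 24 x 10 mm, loose bystander; origin at the centre of its underside, x along its length
- domino5: one of five red acrylic dominoes lying flat on the table, 48 x 24 x 10 mm, loose bystander; origin at the centre of its underside, x along its length
There are look-alikes about, which are no part of the job. There is more than one size of the jar; the job needs the largest.

How it is judged:
By the outcome, as a careful person would: the job done as asked, in the order asked, and still so for the second after the job is handed in, while the arm keeps its last pose, push and grip.
It also fails if it takes over 69 s, if anything falls off the work surface, if the arm or the gripper's body presses on something with over 40 N, if the wrist force passes 120 N, or if a joint passes its speed limit or range.

## Working session

There is one attempt and no reset: what is moved stays moved. The work goes in short steps, Python scripts to look and compute and a tool call to move; the robot and the scene stay as the last step left them, time stands still between calls to the robot, and variables do not carry over. Pictures are saved under pics/ and viewed, at most 10 in all, crops included, and the job is handed in when it is done.

Besides the shell and the picture viewer there is one more tool, called in YAML: its name, and indented under it one key for each argument. apply_moves: Moves the arm, as the interface text tells. Shifts and turns lie within -1 to 1; 1 stands for 800 mm of shift or 180 degrees of turn. Its arguments: {"type":"object","properties":{"claw":{"type":"array","items":{"type":"number"}},"travel":{"type":"array","items":{"type":"array","items":{"type":"number"}}},"turn":{"type":"array","items":{"type":"array","items":{"type":"number"}}},"newtons":{"type":"number"}},"required":["claw","travel","turn"]}

```bash
mkdir -p pics; cat > h.py <<'E'
import numpy as np, cv2
from station import manip
def snap(n,save=None):
    s=manip.snapshot(n)
    if save: cv2.imwrite(f'pics/{save}.png',s['pixels'][:,:,::-1])
    return s
def pts(s):
    d=s['depth'];K=s['intrinsics'];v,u=np.mgrid[:d.shape[0],:d.shape[1]]
    c=np.stack([(u-K[0,2])/K[0,0]*d,(v-K[1,2])/K[1,1]*d,d],-1)
    return (c-s['t'])@s['R']   # R^T(c-t)
def plane(s,u,v,z):
    r=s['R'].T@np.linalg.inv(s['intrinsics'])@np.array([u,v,1.]);o=-s['R'].T@s['t']
    return o+r*(z-o[2])/r[2]
E
python3 - <<'E'
from h import *
for n in('side','top'):
    s=snap(n,n+'0');print(n,s['intrinsics'].round(1).tolist(),(-s['R'].T@s['t']).round(3),s['R'].round(3).tolist())
    np.savez(f'{n}0.npz',**s)
print(manip.sense())
E
```

```text
side [[388.5, 0.0, 320.5], [0.0, 388.5, 205.0], [0.0, 0.0, 1.0]] [ 0.116 -0.551  0.749] [[0.776, -0.63, 0.0], [-0.44, -0.543, -0.715], [0.451, 0.555, -0.699]]
top [[427.8, 0.0, 331.7], [0.0, 427.8, 198.6], [0.0, 0.0, 1.0]] [ 0.363 -0.06   0.952] [[-0.024, -1.0, -0.006], [-0.974, 0.024, -0.227], [0.227, 0.001, -0.974]]
{'t': 0.1, 'q': array([ 9.85499208e-01,  5.28355385e-01,  1.43375929e+00, -1.83312450e-05,
        1.18142575e+00, -1.78504293e-01]), 'qd': array([ 0.00199598,  0.00029236, -0.00405089,  0.00127087, -0.00045777,
        0.00060616]), 'tau': array([-3.81988648e-04, -4.43305707e+01, -1.78586841e+01, -2.54175047e-04,
        3.85040927e-03,  1.22005915e-05]), 'tcp_pos': array([0.2469108 , 0.57346121, 0.23044717]), 'tool_rot': array([ 2.01993378e-01,  9.79386403e-01, -9.06883466e-04, -3.55086805e-04]), 'force': array([-0.92448585,  0.45124316,  0.37596084]), 'ft_torque': array([ 0.00971934, -0.00672525,  0.00172839]), 'gripper_force': 0.0, 'finger_gap': 0.9985127455193018}
```

View pics/top0.png

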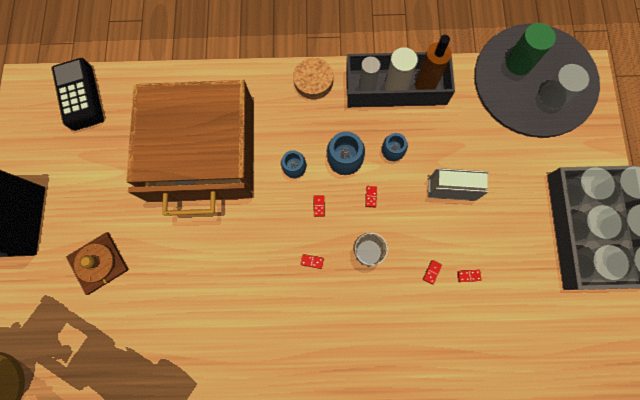

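View pics/side0.png

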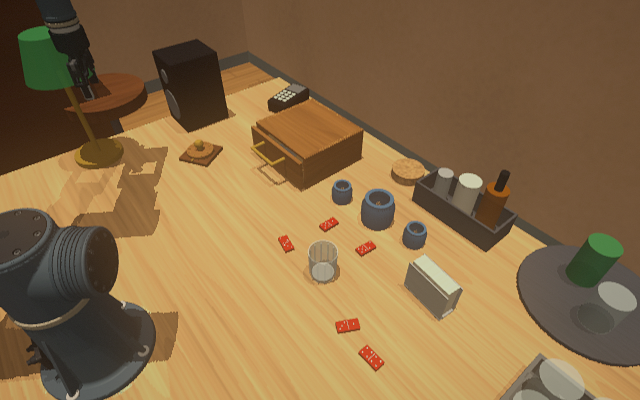

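Top view: the cabinet is at (190,135) with its brass handle at about (190,205). The three blue jars are at (293,164), (346,152) and (395,147). Candidates for the jar are those three, and the middle one at (346,152) is the largest. For the lid, there is a decoy brass-knobbed block at (93,262); the real lid is inside the drawer. In the side view the jars are at (342,191), (378,208) and (415,235), and the handle is at (268,155).

```bash
python3 - <<'E'
from h import *
S={n:dict(np.load(n+'0.npz')) for n in('side','top')}
for n,(x0,x1,y0,y1) in dict(top=(270,420,120,190),side=(325,435,170,255)).items():
    s=S[n];P=pts(s);h=cv2.cvtColor(s['pixels'],cv2.COLOR_RGB2HSV)
    m=((h[...,0]>95)&(h[...,0]<125)&(h[...,1]>80)).astype(np.uint8);mm=m*0;mm[y0:y1,x0:x1]=m[y0:y1,x0:x1]
    k,l,st,c=cv2.connectedComponentsWithStats(mm)
    for i in range(1,k):
        if st[i,4]<150: continue
        Q=P[l==i];zt=np.percentile(Q[:,2],97);T=Q[Q[:,2]>zt-.008]
        lo,hi=T.min(0),T.max(0)
        print(n,'jar',c[i].round(),'ztop',zt.round(4),'rim ctr',((lo+hi)/2).round(4),'size',(hi-lo).round(4),cv2.minEnclosingCircle(T[:,:2].astype(np.float32)))
for n,(x0,x1,y0,y1) in dict(top=(155,225,185,222),side=(245,295,135,172)).items():
    s=S[n];P=pts(s);Q=P[y0:y1,x0:x1].reshape(-1,3)
    h=cv2.cvtColor(s['pixels'],cv2.COLOR_RGB2HSV)[y0:y1,x0:x1].reshape(-1,3)
    m=(Q[:,2]>.07)&(Q[:,2]<.092)&(h[:,1]>110)&(h[:,2]>90)&(h[:,0]>15)
    print(n,m.sum(),Q[m].min(0).round(3),Q[m].max(0).round(3))
    B=Q[m]; 
    f=cv2.minAreaRect(B[:,:2].astype(np.float32));print(f, cv2.boxPoints(f).round(3).tolist())
s=S['top'];P=pts(s)
# cabinet top
Q=P[75:200,120:260].reshape(-1,3);C=Q[(abs(Q[:,2]-.11)<.005)]
f=cv2.minAreaRect(C[:,:2].astype(np.float32));print('cab',f,np.median(C[:,2]),cv2.boxPoints(f).round(3).tolist())
big=cv2.resize(np.hstack([s['pixels'][110:230,130:260],s['pixels'][110:230,280:410]]),None,fx=3,fy=3,interpolation=cv2.INTER_CUBIC)
cv2.imwrite('pics/crop.png',big[:,:,::-1])
E
```

```text
top jar [345. 153.] ztop 0.0815 rim ctr [ 0.5387 -0.0912  0.5128] size [0.3506 0.0714 0.8779] ((0.538596510887146, -0.0776267871260643), 0.1761547178030014)
top jar [394. 147.] ztop 0.0547 rim ctr [ 0.5407 -0.1436  0.4993] size [0.3546 0.1678 0.905 ] ((0.5403923988342285, -0.13625863194465637), 0.1928883194923401)
top jar [293. 164.] ztop 0.0545 rim ctr [ 0.5239 -0.0053  0.4992] size [0.321  0.1087 0.9052] ((0.5239359736442566, -0.014159141108393669), 0.16691596806049347)
top 424 [0.54  0.186 0.077] [0.588 0.296 0.087]
((0.5636637210845947, 0.241301491856575), (0.04713001102209091, 0.10988261550664902), 0.6154005527496338) [[0.5400000214576721, 0.29600000381469727], [0.5410000085830688, 0.1860000044107437], [0.5879999995231628, 0.18700000643730164], [0.5870000123977661, 0.29600000381469727]]
side 196 [0.537 0.184 0.07 ] [0.587 0.356 0.086]
((0.5618767142295837, 0.2699301242828369), (0.04974006488919258, 0.17239268124103546), 0.3392416834831238) [[0.5360000133514404, 0.35600000619888306], [0.5379999876022339, 0.18400000035762787], [0.5870000123977661, 0.18400000035762787], [0.5860000252723694, 0.35600000619888306]]
cab ((0.7090784907341003, 0.24361081421375275), (0.2390313744544983, 0.24214361608028412), 0.5919730067253113) 0.10951723163387761 [[0.5879999995231628, 0.3630000054836273], [0.5910000205039978, 0.12099999934434891], [0.8299999833106995, 0.12399999797344208], [0.8270000219345093, 0.3659999966621399]]
```

View pics/crop.png

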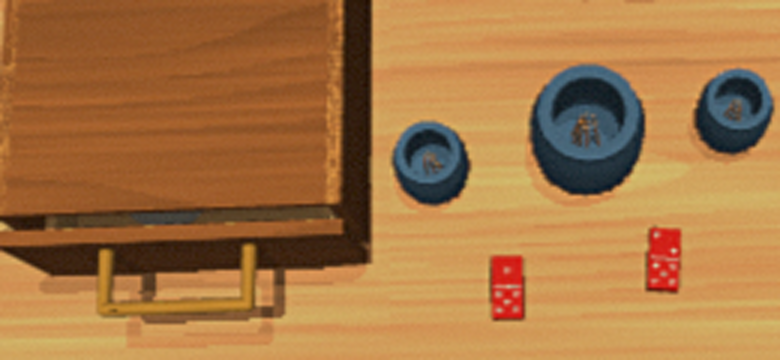

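The crop confirms two things: the middle jar (crop 587,130) is clearly the largest, and the drawer is ajar with its handle bar at crop (175,305). Next I'll refine the jar position and build a move helper.

```bash
cat >> h.py <<'E'
from scipy.spatial.transform import Rotation as Ro
def go(p,yaw):
    """print travel/turn numbers from present pose to TCP p, tool down, tool y at world angle yaw (deg)"""
    q=manip.sense();R=Ro.from_quat(q['tool_rot']);y=np.array([np.cos(np.radians(yaw)),np.sin(np.radians(yaw)),0]);z=np.array([0,0,-1.])
    T=Ro.from_matrix(np.stack([np.cross(y,z),y,z],1))
    print('t',round(q['t'],2),'tcp',q['tcp_pos'].round(4),'gap',round(q['finger_gap'],3),'F',q['force'].round(1),'travel',(R.inv().apply(np.array(p)-q['tcp_pos'])/.8).round(4).tolist(),'turn',((R.inv()*T).as_rotvec()/np.pi).round(4).tolist())
E
python3 - <<'E'
from h import *
for n,(x0,x1,y0,y1) in dict(top=(270,420,120,190),side=(325,435,170,255)).items():
    s=dict(np.load(n+'0.npz'));P=pts(s);h=cv2.cvtColor(s['pixels'],cv2.COLOR_RGB2HSV)
    m=((h[...,0]>95)&(h[...,0]<125)&(h[...,1]>80)&(s['depth']>.1)).astype(np.uint8);mm=m*0;mm[y0:y1,x0:x1]=m[y0:y1,x0:x1]
    k,l,st,c=cv2.connectedComponentsWithStats(mm)
    for i in range(1,k):
        if st[i,4]<150: continue
        Q=P[l==i];zt=np.percentile(Q[:,2],95);T=Q[abs(Q[:,2]-zt)<.006]
        print(n,c[i].round(),zt.round(4),T.min(0).round(4),T.max(0).round(4),cv2.minEnclosingCircle(T[:,:2].astype(np.float32)))
go([.545,.241,.15],0.6)
E
```

```text
top [345. 153.] 0.081 [ 0.6433 -0.127   0.0751] [ 0.714  -0.0555  0.0831] ((0.6792720556259155, -0.09116952866315842), 0.03657659515738487)
top [394. 147.] 0.0541 [ 0.6725 -0.2275  0.0482] [ 0.718  -0.1802  0.0569] ((0.6965199112892151, -0.20382793247699738), 0.024278070777654648)
top [293. 164.] 0.0539 [0.6368 0.0045 0.0481] [0.6844 0.049  0.0558] ((0.6609219908714294, 0.026425708085298538), 0.024372613057494164)
t 0.1 tcp [0.2469 0.5735 0.2304] gap 0.999 F [-0.9  0.5  0.4] travel [-0.5067, -0.234, 0.1008] turn [-0.0006, 0.0003, 0.3672]
```

Big jar: rim 73 mm wide, centre (0.679, -0.091), top 0.081, which fits the description. Bar: (0.545, 0.241, 0.08). Moving now.

apply_moves:
  claw: [0,0,0,0,0]
  travel:
    - [-0.5067,-0.234,0.1008]
    - [-0.5067,-0.234,0.1008]
    - [-0.5067,-0.234,0.1008]
    - [-0.5067,-0.234,0.1008]
    - [-0.5067,-0.234,0.1008]
  turn:
    - [0,0,0.3672]
    - [0,0,0.3672]
    - [0,0,0.3672]
    - [0,0,0.3672]
    - [0,0,0.3672]

```text
t: 0.52
tcp_pos: [0.3847, 0.4199, 0.1936]
tool_rot: [0.496, 0.869, -0.0, -0.0]
force: [0.8, -0.5, 0.3]
finger_gap: 0.501
gripper_force: 0.0
```

```bash
python3 -c "
from h import *
go([.545,.241,.15],0.6)"
```

```text
t 0.52 tcp [0.3847 0.4199 0.1936] gap 0.501 F [ 0.8 -0.5  0.3] travel [-0.2944, 0.0588, 0.0545] turn [-0.0002, 0.0001, 0.1665]
```

apply_moves:
  claw: [0,0,0,0,0]
  travel:
    - [-0.2944,0.0588,0.0545]
    - [-0.2944,0.0588,0.0545]
    - [-0.2944,0.0588,0.0545]
    - [-0.2944,0.0588,0.0545]
    - [-0.2944,0.0588,0.0545]
  turn:
    - [0,0,0.1665]
    - [0,0,0.1665]
    - [0,0,0.1665]
    - [0,0,0.1665]
    - [0,0,0.1665]

```text
t: 0.93
tcp_pos: [0.5226, 0.2677, 0.1564]
tool_rot: [0.703, 0.711, -0.0, -0.0]
force: [0.5, 1.1, 0.8]
finger_gap: 0.501
gripper_force: 0.0
```

```bash
python3 -c "
from h import *
go([.545,.241,.13],0.6)"
```

```text
t 0.93 tcp [0.5226 0.2677 0.1564] gap 0.501 F [0.5 1.1 0.8] travel [-0.0337, 0.0277, 0.0329] turn [-0.0003, 0.0, 0.0002]
```

apply_moves:
  claw: [0,0,0]
  travel:
    - [-0.0337,0.0277,0.0329]
    - [-0.0337,0.0277,0.0329]
    - [-0.0337,0.0277,0.0329]
  turn:
    - [0,0,0]
    - [0,0,0]
    - [0,0,0]

```text
t: 1.18
tcp_pos: [0.5443, 0.2407, 0.1287]
tool_rot: [0.703, 0.711, -0.002, -0.001]
force: [-0.2, -0.1, -0.1]
finger_gap: 0.501
gripper_force: 0.0
```

```bash
python3 - <<'E'
from h import *
s=snap('side','sideA');P=pts(s)
go([.545,.241,.062],0.6)
E
```

```text
t 1.23 tcp [0.5437 0.2422 0.1297] gap 0.502 F [-0.4  0.6  0.5] travel [-0.0015, 0.0019, 0.0846] turn [-0.001, 0.0001, 0.0011]
```

View pics/sideA.png

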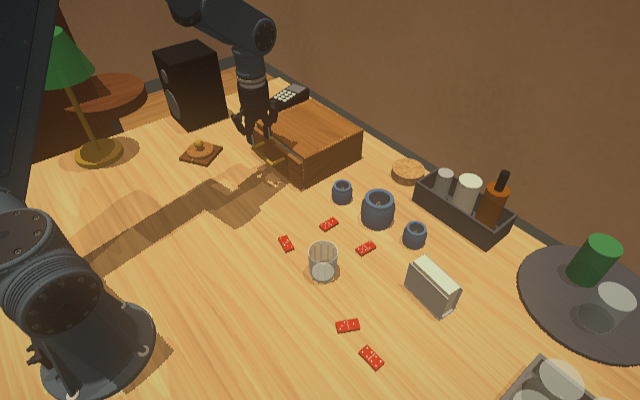

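The gripper sits over the handle at about (262,145), with its fingers on either side of the bar. Descending.

apply_moves:
  claw: [0,0,0,0,0]
  travel:
    - [-0.001,0.0015,0.025]
    - [-0.001,0.0015,0.05]
    - [-0.001,0.0015,0.07]
    - [-0.001,0.0015,0.0846]
    - [-0.001,0.0015,0.0846]
  turn:
    - [0,0,0]
    - [0,0,0]
    - [0,0,0]
    - [0,0,0]
    - [0,0,0]

```text
t: 1.65
tcp_pos: [0.5431, 0.2432, 0.0614]
tool_rot: [0.701, 0.713, -0.002, -0.001]
force: [0.5, -0.2, -0.1]
finger_gap: 0.502
gripper_force: 0.0
```

apply_moves:
  claw: [-0.4,-0.8,-1,-1,-1]
  travel:
    - [0,0,0]
    - [0,0,0]
    - [0,0,0]
    - [0,0,0]
    - [0,0,0]
  turn:
    - [0,0,0]
    - [0,0,0]
    - [0,0,0]
    - [0,0,0]
    - [0,0,0]
  newtons: 40

```text
t: 2.07
tcp_pos: [0.5461, 0.2428, 0.0644]
tool_rot: [0.702, 0.713, 0.001, 0.0]
force: [-2.1, 2.8, 5.0]
finger_gap: 0.102
gripper_force: 39.3
```

```bash
python3 -c "
from h import *
go([.545-.128,.2415-.0015,.062],0.6)"
```

```text
t 2.07 tcp [0.5461 0.2428 0.0644] gap 0.102 F [-2.1  2.8  5. ] travel [-0.001, -0.1615, 0.0027] turn [0.0006, -0.0004, 0.0017]
```

apply_moves:
  claw: [-1,-1,-1,-1,-1]
  travel:
    - [0,-0.01,0]
    - [0,-0.03,0]
    - [0,-0.05,0]
    - [0,-0.07,0]
    - [0,-0.09,0]
  turn:
    - [0,0,0]
    - [0,0,0]
    - [0,0,0]
    - [0,0,0]
    - [0,0,0]

```text
t: 2.48
tcp_pos: [0.4753, 0.2418, 0.0643]
tool_rot: [0.702, 0.712, 0.003, 0.002]
force: [2.8, 2.8, 3.0]
finger_gap: 0.097
gripper_force: 39.9
```

apply_moves:
  claw: [-1,-1,-1,-1,-1]
  travel:
    - [0,-0.02,0]
    - [0,-0.04,0]
    - [0,-0.06,0]
    - [0,-0.071,0]
    - [0,-0.071,0]
  turn:
    - [0,0,0]
    - [0,0,0]
    - [0,0,0]
    - [0,0,0]
    - [0,0,0]

```text
t: 2.9
tcp_pos: [0.4149, 0.2409, 0.0643]
tool_rot: [0.702, 0.713, 0.001, -0.0]
force: [-1.8, 6.1, 8.4]
finger_gap: 0.097
gripper_force: 40.4
```

apply_moves:
  claw: [-1,-0.4,0,0,0]
  travel:
    - [0,0,0]
    - [0,0,0]
    - [0,0,0]
    - [0,0,0]
    - [0,0,-0.02]
  turn:
    - [0,0,0]
    - [0,0,0]
    - [0,0,0]
    - [0,0,0]
    - [0,0,0]

```text
t: 3.32
tcp_pos: [0.4149, 0.2391, 0.0771]
tool_rot: [0.702, 0.713, -0.003, -0.001]
force: [-0.4, -0.4, 0.2]
finger_gap: 0.506
gripper_force: 0.0
```

apply_moves:
  claw: [0,0,0,0,0]
  travel:
    - [0,0,-0.04]
    - [0,0,-0.09]
    - [0,0,-0.14]
    - [0,0,-0.18]
    - [0,0,-0.2]
  turn:
    - [0,0,0]
    - [0,0,0]
    - [0,0,0]
    - [0,0,0]
    - [0,0,0]

```text
t: 3.73
tcp_pos: [0.4184, 0.2402, 0.2429]
tool_rot: [0.702, 0.713, 0.003, 0.002]
force: [-0.6, -0.6, 0.2]
finger_gap: 0.5
gripper_force: 0.0
```

```bash
python3 - <<'E'
from h import *
for n in('top','side'):
    s=snap(n,n+'B');np.savez(n+'B.npz',**s)
i=np.vstack([cv2.imread('pics/topB.png')[60:300,100:340],cv2.imread('pics/sideB.png')[60:300,190:430]])
cv2.imwrite('pics/B.png',cv2.resize(np.hstack([i[:240],i[240:]]),(800,400),interpolation=cv2.INTER_CUBIC))
print(manip.sense()['tcp_pos'])
E
```

```text
[0.41872697 0.24033789 0.24208241]
```

View pics/B.png

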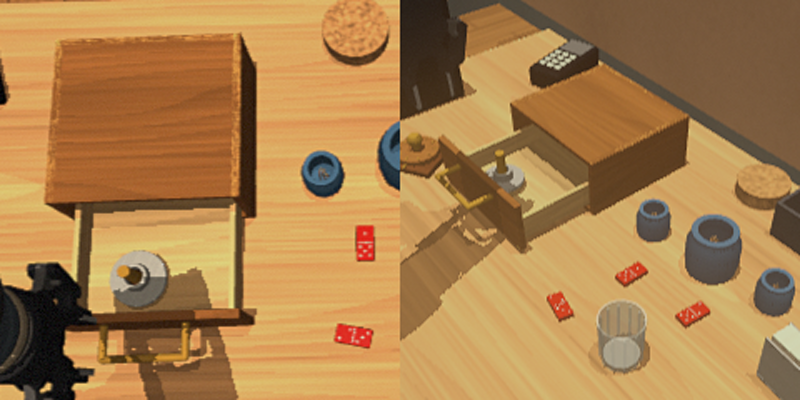

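The drawer is open. The lid stands in it: brass knob at B crop (125,272), which is top-image pixel (175,223). In the side half it is at (503,160), so full side pixel (252,156).

```bash
python3 - <<'E'
from h import *
K={}
for n,(x0,x1,y0,y1) in dict(top=(160,205,200,248),side=(235,270,145,172)).items():
    s=dict(np.load(n+'B.npz'));P=pts(s)[y0:y1,x0:x1];h=cv2.cvtColor(s['pixels'],cv2.COLOR_RGB2HSV)[y0:y1,x0:x1]
    br=(h[...,1]>130)
    for nm,m in dict(knobtop=br&(P[...,2]>.087)&(P[...,2]<.1),knob=br&(P[...,2]>.062)&(P[...,2]<.1),collar=~br&(P[...,2]>.05)&(P[...,2]<.062),disc=~br&(P[...,2]>.033)&(P[...,2]<.047)).items():
        Q=P[m]
        if len(Q)<3: print(n,nm,len(Q));continue
        print(n,nm,len(Q),'z',np.percentile(Q[:,2],[5,50,95]).round(4),'mid',((Q.min(0)+Q.max(0))/2).round(4),'circ',cv2.minEnclosingCircle(Q[:,:2].astype(np.float32)))
s=dict(np.load('sideB.npz'));P=pts(s);h=cv2.cvtColor(s['pixels'],cv2.COLOR_RGB2HSV)
x0,x1,y0,y1=350,410,180,235
Q=P[y0:y1,x0:x1];m=(h[y0:y1,x0:x1,0]>90)&(h[y0:y1,x0:x1,0]<125)&(abs(Q[...,2]-.08)<.005);Q=Q[m]
print('jar side',len(Q),cv2.minEnclosingCircle(Q[:,:2].astype(np.float32)) if len(Q) else '',Q[:,2].max() if len(Q) else '')
E
```

```text
top knobtop 58 z [0.088  0.0912 0.0998] mid [0.4989 0.2357 0.0936] circ ((0.4980980157852173, 0.2351338267326355), 0.04713592678308487)
top knob 90 z [0.0658 0.0896 0.0996] mid [0.4989 0.2357 0.0818] circ ((0.4980980157852173, 0.2351338267326355), 0.04713592678308487)
top collar 94 z [0.0518 0.0549 0.0576] mid [0.5217 0.2655 0.0545] circ ((0.5214740037918091, 0.2657204270362854), 0.017261119559407234)
top disc 692 z [0.0362 0.0394 0.0422] mid [0.5224 0.2659 0.0396] circ ((0.5220631957054138, 0.26597273349761963), 0.037074796855449677)
side knobtop 67 z [0.0887 0.0968 0.0998] mid [0.4913 0.2275 0.094 ] circ ((0.49417319893836975, 0.22740334272384644), 0.05163533240556717)
side knob 124 z [0.0663 0.0889 0.0996] mid [0.4913 0.2275 0.0813] circ ((0.49417319893836975, 0.22740334272384644), 0.05163533240556717)
side collar 68 z [0.0506 0.0544 0.0577] mid [0.5314 0.2972 0.0542] circ ((0.5311175584793091, 0.29703909158706665), 0.05086270719766617)
side disc 152 z [0.0357 0.0383 0.044 ] mid [0.5283 0.2659 0.0402] circ ((0.5216810703277588, 0.2651232182979584), 0.036650143563747406)
jar side 203 ((0.6789445877075195, -0.09338591992855072), 0.03805254027247429) 0.0814189719929019
```

```bash
python3 - <<'E'
from h import *
for n in('top','side'):
    s=dict(np.load(n+'B.npz'));P=pts(s).reshape(-1,3);h=cv2.cvtColor(s['pixels'],cv2.COLOR_RGB2HSV).reshape(-1,3)
    m=(np.hypot(P[:,0]-.522,P[:,1]-.266)<.016)&(abs(P[:,2]-.092)<.004);Q=P[m]
    print(n,m.sum(),Q.mean(0).round(4),((Q.min(0)+Q.max(0))/2).round(4))
go([.522,.266,.16],90.6)
E
```

```text
top 47 [0.5221 0.2661 0.0909] [0.5219 0.2661 0.0918]
side 16 [0.5187 0.2641 0.0901] [0.5197 0.2641 0.0903]
t 3.83 tcp [0.4187 0.2403 0.2421] gap 0.5 F [-0.  -0.3 -0.8] travel [0.0299, 0.1288, 0.1036] turn [0.0022, 0.0014, -0.4983]
```

apply_moves:
  claw: [0.2,0.2,0.2,0.2,0.2]
  travel:
    - [0.01,0.05,0.01]
    - [0.02,0.09,0.02]
    - [0.03,0.1288,0.03]
    - [0.03,0.1288,0.05]
    - [0.03,0.1288,0.07]
  turn:
    - [0,0,-0.498]
    - [0,0,-0.498]
    - [0,0,-0.498]
    - [0,0,-0.498]
    - [0,0,-0.498]

```text
t: 4.25
tcp_pos: [0.5209, 0.2654, 0.1806]
tool_rot: [0.446, 0.895, -0.0, -0.0]
force: [0.2, -0.1, 0.0]
finger_gap: 0.603
gripper_force: 0.0
```

```bash
python3 -c "
from h import *
go([.5215,.266,.15],90.6)"
```

```text
t 4.25 tcp [0.5209 0.2654 0.1806] gap 0.603 F [ 0.2 -0.1  0. ] travel [0.0002, 0.0011, 0.0383] turn [-0.0003, -0.0002, -0.2976]
```

apply_moves:
  claw: [0.2,0.2,0.2,0.2,0.2]
  travel:
    - [0,0.001,0.01]
    - [0,0.001,0.02]
    - [0,0.001,0.03]
    - [0,0.001,0.0383]
    - [0,0.001,0.0383]
  turn:
    - [0,0,-0.2976]
    - [0,0,-0.2976]
    - [0,0,-0.2976]
    - [0,0,-0.2976]
    - [0,0,-0.2976]

```text
t: 4.67
tcp_pos: [0.5177, 0.265, 0.1487]
tool_rot: [0.149, 0.989, -0.002, -0.003]
force: [-0.9, 0.0, 0.2]
finger_gap: 0.6
gripper_force: 0.0
```

```bash
python3 -c "
from h import *
go([.5215,.266,.12],90.6)"
```

```text
t 4.67 tcp [0.5177 0.265  0.1487] gap 0.6 F [-0.9  0.   0.2] travel [-0.0044, 0.0027, 0.0358] turn [-0.0011, -0.0021, -0.0985]
```

apply_moves:
  claw: [0.2,0.2,0.2,0.2,0.2]
  travel:
    - [-0.003,0.002,0.01]
    - [-0.003,0.002,0.02]
    - [-0.003,0.002,0.0358]
    - [-0.003,0.002,0.0358]
    - [-0.003,0.002,0.0358]
  turn:
    - [0,0,-0.0985]
    - [0,0,-0.0985]
    - [0,0,-0.0985]
    - [0,0,-0.0985]
    - [0,0,-0.0985]

```text
t: 5.08
tcp_pos: [0.5212, 0.2662, 0.1217]
tool_rot: [-0.001, 1.0, -0.001, -0.002]
force: [1.0, 0.7, 1.3]
finger_gap: 0.603
gripper_force: 0.0
```

```bash
python3 - <<'E'
from h import *
t=snap('top','topC');s=snap('side','sideC')
cv2.imwrite('pics/C.png',cv2.resize(np.hstack([cv2.imread('pics/topC.png')[170:280,110:250],cv2.imread('pics/sideC.png')[90:200,180:320]]),(800,315),interpolation=cv2.INTER_CUBIC))
go([.5215,.266,.061],90.6)
E
```

```text
t 5.18 tcp [0.5226 0.2667 0.1233] gap 0.604 F [ 0.3 -0.2 -0.4] travel [0.0013, -0.0009, 0.0779] turn [-0.0001, -0.0004, -0.0023]
```

View pics/C.png

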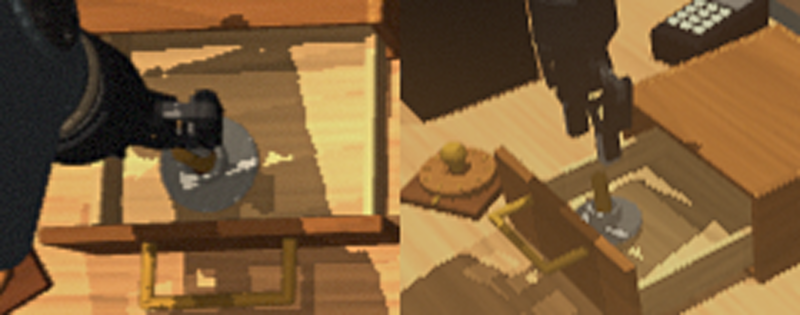

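The gripper is above the knob (side half, knob at 600,190) and aligned with it. Descending to grasp.

apply_moves:
  claw: [0.2,0.2,0.2,0.2,0.2]
  travel:
    - [0.001,-0.0005,0.025]
    - [0.001,-0.0005,0.05]
    - [0.001,-0.0005,0.065]
    - [0.001,-0.0005,0.0775]
    - [0.001,-0.0005,0.0775]
  turn:
    - [0,0,0]
    - [0,0,0]
    - [0,0,0]
    - [0,0,0]
    - [0,0,0]

```text
t: 5.6
tcp_pos: [0.521, 0.2662, 0.0601]
tool_rot: [-0.002, 1.0, -0.0, -0.002]
force: [-0.9, 0.3, 0.5]
finger_gap: 0.601
gripper_force: 0.0
```

apply_moves:
  claw: [-0.2,-0.5,-1,-1,-1]
  travel:
    - [0,0,0]
    - [0,0,0]
    - [0,0,0]
    - [0,0,0]
    - [0,0,0]
  turn:
    - [0,0,0]
    - [0,0,0]
    - [0,0,0]
    - [0,0,0]
    - [0,0,0]
  newtons: 40

```text
t: 6.02
tcp_pos: [0.5229, 0.2667, 0.0628]
tool_rot: [-0.002, 1.0, 0.0, 0.001]
force: [0.1, -0.3, 4.4]
finger_gap: 0.177
gripper_force: 39.2
```

```bash
python3 -c "
from h import *
print(manip.sense()['gripper_force']);go([.5215,.266,.19],90.6)"
```

```text
39.20346915721893
t 6.02 tcp [0.5229 0.2667 0.0628] gap 0.177 F [ 0.1 -0.3  4.4] travel [0.0014, -0.0008, -0.1589] turn [0.0001, 0.0007, -0.0019]
```

apply_moves:
  claw: [-1,-1,-1,-1,-1]
  travel:
    - [0,0,-0.01]
    - [0,0,-0.03]
    - [0,0,-0.065]
    - [0,0,-0.1]
    - [0,0,-0.135]
  turn:
    - [0,0,0]
    - [0,0,0]
    - [0,0,0]
    - [0,0,0]
    - [0,0,0]

```text
t: 6.43
tcp_pos: [0.5211, 0.2664, 0.1707]
tool_rot: [-0.002, 1.0, -0.0, -0.001]
force: [0.1, -0.5, -2.7]
finger_gap: 0.177
gripper_force: 39.0
```

apply_moves:
  claw: [-1,-1,-1]
  travel:
    - [0,0,-0.025]
    - [0,0,-0.035]
    - [0,0,-0.035]
  turn:
    - [0,0,0]
    - [0,0,0]
    - [0,0,0]

```text
t: 6.68
tcp_pos: [0.523, 0.267, 0.2001]
tool_rot: [-0.002, 1.0, 0.001, 0.002]
force: [0.1, -1.0, -2.2]
finger_gap: 0.169
gripper_force: 39.0
```

```bash
python3 -c "
from h import *
print(manip.sense()['gripper_force']);go([.679,-.092,.19],90.6)"
```

```text
39.045209884643555
t 6.68 tcp [0.523  0.267  0.2001] gap 0.169 F [ 0.1 -1.  -2.2] travel [-0.1928, -0.4497, 0.0128] turn [0.0004, 0.0014, -0.0018]
```

apply_moves:
  claw: [-1,-1,-1,-1,-1]
  travel:
    - [-0.005,-0.015,0]
    - [-0.017,-0.04,0]
    - [-0.032,-0.075,0]
    - [-0.049,-0.115,0]
    - [-0.066,-0.155,0]
  turn:
    - [0,0,0]
    - [0,0,0]
    - [0,0,0]
    - [0,0,0]
    - [0,0,0]

```text
t: 7.1
tcp_pos: [0.5742, 0.1409, 0.1952]
tool_rot: [-0.003, 1.0, -0.0, -0.003]
force: [0.6, 0.6, -3.1]
finger_gap: 0.173
gripper_force: 39.2
```

apply_moves:
  claw: [-1,-1,-1,-1,-1]
  travel:
    - [-0.017,-0.04,0]
    - [-0.034,-0.08,0]
    - [-0.051,-0.12,0]
    - [-0.068,-0.16,0]
    - [-0.085,-0.2,0]
  turn:
    - [0,0,0]
    - [0,0,0]
    - [0,0,0]
    - [0,0,0]
    - [0,0,0]

```text
t: 7.52
tcp_pos: [0.6429, -0.0194, 0.1948]
tool_rot: [-0.002, 1.0, 0.0, -0.003]
force: [-0.3, 1.2, -2.1]
finger_gap: 0.174
gripper_force: 39.2
```

```bash
python3 -c "
from h import *
print(manip.sense()['gripper_force']);go([.679,-.092,.19],90.6)"
```

```text
39.150534868240356
t 7.52 tcp [ 0.6429 -0.0194  0.1948] gap 0.174 F [-0.3  1.2 -2.1] travel [-0.0449, -0.091, 0.0057] turn [0.0003, -0.0018, -0.0021]
```

apply_moves:
  claw: [-1,-1,-1,-1,-1]
  travel:
    - [-0.015,-0.03,0]
    - [-0.03,-0.06,0]
    - [-0.04,-0.08,0]
    - [-0.0445,-0.089,0.003]
    - [-0.0445,-0.089,0.0057]
  turn:
    - [0,0,0]
    - [0,0,0]
    - [0,0,0]
    - [0,0,0]
    - [0,0,0]

```text
t: 7.93
tcp_pos: [0.6795, -0.0905, 0.1905]
tool_rot: [-0.001, 1.0, 0.0, -0.002]
force: [0.5, 0.1, -2.7]
finger_gap: 0.169
gripper_force: 39.2
```

apply_moves:
  claw: [-1,-1]
  travel:
    - [0,0,0]
    - [0,0,0]
  turn:
    - [0,0,0]
    - [0,0,0]

```text
t: 8.1
tcp_pos: [0.6785, -0.0865, 0.1917]
tool_rot: [-0.003, 1.0, 0.001, -0.002]
force: [-0.1, 0.1, -2.4]
finger_gap: 0.168
gripper_force: 39.2
```

```bash
python3 - <<'E'
from h import *
from h import pts
ims=[]
for n,(x0,x1,y0,y1) in dict(top=(300,400,90,190),side=(330,430,130,250)).items():
    s=snap(n,n+'D');P=pts(s);ims.append(cv2.imread(f'pics/{n}D.png')[130 if n=='side' else 90:250 if n=='side' else 210,290:430])
    h=cv2.cvtColor(s['pixels'],cv2.COLOR_RGB2HSV)
    T=manip.sense()['tcp_pos'];r=np.hypot(P[...,0]-T[0],P[...,1]-T[1])
    for nm,m in dict(disc=(r<.05)&(P[...,2]>.155)&(P[...,2]<.175)&(h[...,1]<110), jar=(h[...,0]>95)&(h[...,0]<125)&(h[...,1]>80)&(abs(P[...,2]-.08)<.005)&(np.hypot(P[...,0]-.679,P[...,1]+.092)<.045)).items():
        Q=P[m]
        if len(Q)>5: print(n,nm,len(Q),np.percentile(Q[:,2],[10,50,90]).round(4),cv2.minEnclosingCircle(Q[:,:2].astype(np.float32)),Q.min(0).round(3),Q.max(0).round(3))
cv2.imwrite('pics/D.png',cv2.resize(np.hstack(ims),(800,343),interpolation=cv2.INTER_CUBIC))
go([.679,-.092,.19],90.6)
E
```

```text
top jar 48 [0.0771 0.079  0.0809] ((0.6621027588844299, -0.11755523830652237), 0.013927730731666088) [ 0.65  -0.127  0.075] [ 0.674 -0.111  0.083]
side disc 372 [0.1661 0.1679 0.1697] ((0.6747733950614929, -0.08694455027580261), 0.0371701754629612) [ 0.639 -0.123  0.162] [ 0.712 -0.052  0.175]
t 8.2 tcp [ 0.6793 -0.0863  0.1928] gap 0.174 F [ 0.7 -0.5 -2.1] travel [0.0004, -0.0072, 0.0035] turn [0.0003, -0.0005, -0.0013]
```

View pics/D.png

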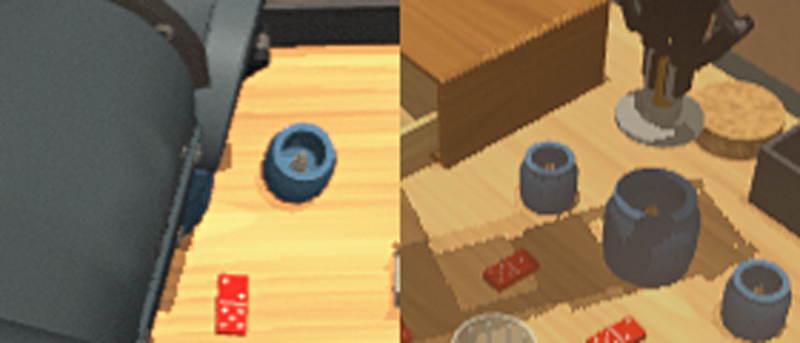

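The side half shows the lid at (660,115), held level above the big jar at (650,210), which it still needs to be centred over. Correcting y by −6 mm, then checking the tilt.

apply_moves:
  claw: [-1,-1,-1,-1]
  travel:
    - [0,-0.004,0.003]
    - [0,-0.0072,0.01]
    - [0,-0.0072,0.0125]
    - [0,-0.0072,0.0125]
  turn:
    - [0,0,0]
    - [0,0,0]
    - [0,0,0]
    - [0,0,0]

```text
t: 8.53
tcp_pos: [0.6794, -0.0934, 0.1823]
tool_rot: [-0.002, 1.0, 0.0, -0.001]
force: [0.1, 0.4, -1.8]
finger_gap: 0.174
gripper_force: 39.2
```

```bash
python3 - <<'E'
from h import *
s=snap('side','sideE');P=pts(s);h=cv2.cvtColor(s['pixels'],cv2.COLOR_RGB2HSV)
T=manip.sense()['tcp_pos'];r=np.hypot(P[...,0]-T[0],P[...,1]-T[1]);dz=P[...,2]-T[2]
m=(r<.05)&(dz>-.035)&(dz<-.017)&(h[...,1]<110);Q=P[m];A=np.c_[Q[:,:2]-T[:2],np.ones(len(Q))]
c=np.linalg.lstsq(A,Q[:,2],rcond=None)[0];print('plane slopes',c.round(3),cv2.minEnclosingCircle(Q[:,:2].astype(np.float32)),Q.min(0).round(4),Q.max(0).round(4))
w=(r<.03)&(h[...,1]>120)&(h[...,0]>12)&(h[...,0]<35)&(abs(dz-.006)<.02)
if w.sum(): W=P[w];print('knob pts',len(W),W.mean(0).round(4),W.min(0).round(4),W.max(0).round(4))
d=(r<.03)&(dz>-.012)&(dz<-.002)&(h[...,1]<110);Q=P[d];print('collar',len(Q),Q.min(0).round(4),Q.max(0).round(4))
j=(h[...,0]>90)&(h[...,0]<125)&(abs(P[...,2]-.08)<.005)&(np.hypot(P[...,0]-.679,P[...,1]+.092)<.045);print('jar',j.sum(),cv2.minEnclosingCircle(P[j][:,:2].astype(np.float32)))
go([.680,-.092,.14],90.6)
E
```

```text
plane slopes [0.007 0.009 0.158] ((0.6745826601982117, -0.09461375325918198), 0.03739514946937561) [ 0.6388 -0.1299  0.1522] [ 0.7112 -0.0575  0.1654]
knob pts 89 [ 0.6713 -0.0962  0.1933] [ 0.6671 -0.1161  0.172 ] [ 0.6839 -0.0727  0.2085]
collar 55 [ 0.6587 -0.1112  0.1706] [ 0.6866 -0.078   0.1756]
jar 114 ((0.6778161525726318, -0.09190770238637924), 0.03632580488920212)
t 8.58 tcp [ 0.6797 -0.0934  0.1826] gap 0.173 F [ 0.2 -0.2 -2.8] travel [-0.0005, 0.0018, 0.0533] turn [0.0002, -0.0004, -0.0019]
```

apply_moves:
  claw: [-1,-1,-1,-1,-1]
  travel:
    - [-0.002,0.001,0.02]
    - [-0.0035,0.0015,0.04]
    - [-0.0035,0.0015,0.055]
    - [-0.0035,0.0015,0.063]
    - [-0.0035,0.0015,0.063]
  turn:
    - [0,0,0]
    - [0,0,0]
    - [0,0,0]
    - [0,0,0]
    - [0,0,0]

```text
t: 9.0
tcp_pos: [0.6816, -0.0921, 0.1307]
tool_rot: [-0.002, 1.0, 0.001, -0.002]
force: [0.2, 0.3, -2.4]
finger_gap: 0.173
gripper_force: 39.2
```

apply_moves:
  claw: [-1,-1,-1,-1,-1]
  travel:
    - [0,0,0.003]
    - [0,0,0.006]
    - [0,0,0.009]
    - [0,0,0.012]
    - [0,0,0.012]
  turn:
    - [0,0,0]
    - [0,0,0]
    - [0,0,0]
    - [0,0,0]
    - [0,0,0]

```text
t: 9.42
tcp_pos: [0.6828, -0.0924, 0.1231]
tool_rot: [-0.002, 1.0, 0.0, -0.0]
force: [0.8, 1.1, -2.9]
finger_gap: 0.174
gripper_force: 39.2
```

```bash
python3 -c "
from h import *
print(manip.sense()['ft_torque']);go([.6825,-.092,.1126],90.6)"
```

```text
[ 0.02807772  0.01375173 -0.02593481]
t 9.42 tcp [ 0.6828 -0.0924  0.1231] gap 0.174 F [ 0.8  1.1 -2.9] travel [0.0003, 0.0005, 0.0131] turn [0.0, -0.0001, -0.0019]
```

apply_moves:
  claw: [-1,-1,-1,-1,-1]
  travel:
    - [0,0,0.002]
    - [0,0,0.004]
    - [0,0,0.006]
    - [0,0,0.008]
    - [0,0,0.008]
  turn:
    - [0,0,0]
    - [0,0,0]
    - [0,0,0]
    - [0,0,0]
    - [0,0,0]

```text
t: 9.83
tcp_pos: [0.6826, -0.0924, 0.1164]
tool_rot: [-0.002, 1.0, 0.0, -0.0]
force: [1.0, 0.6, -2.4]
finger_gap: 0.179
gripper_force: 39.2
```

apply_moves:
  claw: [-1,-1,-1,-1,-1]
  travel:
    - [0,0,0.001]
    - [0,0,0.002]
    - [0,0,0.003]
    - [0,0,0.004]
    - [0,0,0.004]
  turn:
    - [0,0,0]
    - [0,0,0]
    - [0,0,0]
    - [0,0,0]
    - [0,0,0]

```text
t: 10.25
tcp_pos: [0.6828, -0.0924, 0.1134]
tool_rot: [-0.002, 1.0, 0.0, -0.0]
force: [0.7, -0.1, -3.2]
finger_gap: 0.172
gripper_force: 39.2
```

apply_moves:
  claw: [-1,-1,-1]
  travel:
    - [0,0,0.001]
    - [0,0,0.002]
    - [0,0,0.002]
  turn:
    - [0,0,0]
    - [0,0,0]
    - [0,0,0]

```text
t: 10.5
tcp_pos: [0.6828, -0.0924, 0.1119]
tool_rot: [-0.002, 1.0, 0.0, -0.0]
force: [-0.2, -0.7, -2.6]
finger_gap: 0.17
gripper_force: 39.2
```

apply_moves:
  claw: [-1,-1,-1]
  travel:
    - [0,0,0.001]
    - [0,0,0.002]
    - [0,0,0.002]
  turn:
    - [0,0,0]
    - [0,0,0]
    - [0,0,0]

```text
t: 10.75
tcp_pos: [0.6828, -0.0924, 0.1102]
tool_rot: [-0.002, 1.0, 0.0, -0.0]
force: [-0.1, 0.1, -3.2]
finger_gap: 0.167
gripper_force: 39.2
```

```bash
python3 - <<'E'
from h import *
s=snap('side','sideF');P=pts(s);h=cv2.cvtColor(s['pixels'],cv2.COLOR_RGB2HSV)
T=manip.sense()['tcp_pos'];r=np.hypot(P[...,0]-T[0],P[...,1]-T[1]);dz=P[...,2]-T[2]
m=(r<.05)&(dz>-.038)&(dz<-.017)&(h[...,1]<110);Q=P[m];A=np.c_[Q[:,:2]-T[:2],np.ones(len(Q))]
print('plane',np.linalg.lstsq(A,Q[:,2],rcond=None)[0].round(4),np.median(Q[:,2]),cv2.minEnclosingCircle(Q[:,:2].astype(np.float32)))
cv2.imwrite('pics/F.png',cv2.resize(s['pixels'][140:250,320:450,::-1],(650,550),interpolation=cv2.INTER_CUBIC))
print(T,manip.sense()['force'])
E
```

```text
plane [0.0714 0.0573 0.0858] 0.08530477186169148 ((0.6764262914657593, -0.09335453808307648), 0.038222718983888626)
[ 0.68285315 -0.09242228  0.11030687] [ 0.17479582  0.21996081 -2.66234541]
```

View pics/F.png

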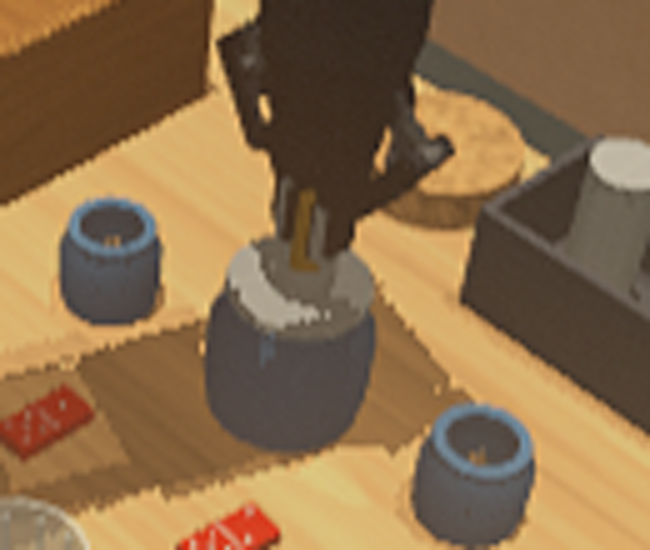

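The lid sits in the jar mouth (crop 300,285), nearly or fully seated. I'll keep lowering in 1 mm steps until there is contact force.

apply_moves:
  claw: [-1,-1,-1]
  travel:
    - [0,0,0.001]
    - [0,0,0.0015]
    - [0,0,0.0015]
  turn:
    - [0,0,0]
    - [0,0,0]
    - [0,0,0]

```text
t: 11.05
tcp_pos: [0.6831, -0.0925, 0.1097]
tool_rot: [-0.002, 1.0, -0.0, 0.0]
force: [-1.0, -0.7, -0.8]
finger_gap: 0.176
gripper_force: 39.4
```

apply_moves:
  claw: [-1,-1,-1]
  travel:
    - [0,0,0.001]
    - [0,0,0.0015]
    - [0,0,0.0015]
  turn:
    - [0,0,0]
    - [0,0,0]
    - [0,0,0]

```text
t: 11.3
tcp_pos: [0.6831, -0.0924, 0.1094]
tool_rot: [-0.002, 1.0, -0.0, 0.0]
force: [-2.3, 1.0, 5.2]
finger_gap: 0.171
gripper_force: 40.1
```

Contact: the force rose from −3 to +5 N at lid height ≈ 0.068, so it is seated. Releasing the knob.

apply_moves:
  claw: [-0.5,0,0.2,0.2,0.2]
  travel:
    - [0,0,-0.001]
    - [0,0,-0.001]
    - [0,0,-0.002]
    - [0,0,-0.002]
    - [0,0,-0.002]
  turn:
    - [0,0,0]
    - [0,0,0]
    - [0,0,0]
    - [0,0,0]
    - [0,0,0]

```text
t: 11.72
tcp_pos: [0.683, -0.0925, 0.1095]
tool_rot: [-0.002, 1.0, -0.0, -0.0]
force: [0.8, -0.2, -1.1]
finger_gap: 0.597
gripper_force: 0.0
```

```bash
python3 - <<'E'
from h import *
s=snap('side','sideG');P=pts(s);h=cv2.cvtColor(s['pixels'],cv2.COLOR_RGB2HSV)
T=np.array([.679,-.092]);r=np.hypot(P[...,0]-T[0],P[...,1]-T[1])
g=(h[...,1]<70)
m=(r<.045)&(abs(P[...,2]-.088)<.004)&g;Q=P[m];A=np.c_[Q[:,:2]-T,np.ones(len(Q))]
print('disc',len(Q),np.linalg.lstsq(A,Q[:,2],rcond=None)[0].round(4),np.median(Q[:,2]),cv2.minEnclosingCircle(Q[:,:2].astype(np.float32)),Q.min(0).round(4),Q.max(0).round(4))
c=(r<.025)&(abs(P[...,2]-.098)<.009)&(P[...,2]>.092);Q=P[c];print('collar',len(Q),Q.min(0).round(4),Q.max(0).round(4))
k=(r<.02)&(h[...,1]>120)&(P[...,2]>.106)&(P[...,2]<.145);Q=P[k];print('knob',len(Q),Q.mean(0).round(4),Q.min(0).round(4),Q.max(0).round(4))
t=Q[Q[:,2]>.137];print('top',len(t),t.mean(0))
go([.682,-.0924,.087],90.6)
cv2.imwrite('pics/G.png',cv2.resize(s['pixels'][140:250,320:450,::-1],(650,550),interpolation=cv2.INTER_CUBIC))
E
```

```text
disc 184 [-0.0078 -0.0044  0.0857] 0.08556112066062241 ((0.6764140129089355, -0.09359213709831238), 0.03630390390753746) [ 0.6422 -0.1295  0.084 ] [ 0.7097 -0.0583  0.0916]
collar 93 [ 0.6614 -0.1097  0.0921] [ 0.6944 -0.0778  0.1069]
knob 83 [ 0.6761 -0.0956  0.1253] [ 0.6709 -0.1022  0.1066] [ 0.688  -0.0866  0.1385]
top 13 [ 0.67747347 -0.09304178  0.13774898]
t 11.77 tcp [ 0.683  -0.0925  0.1095] gap 0.601 F [-0.5 -0.2  0.4] travel [0.0012, 0.0001, 0.0281] turn [0.0, -0.0, -0.0019]
```

View pics/G.png

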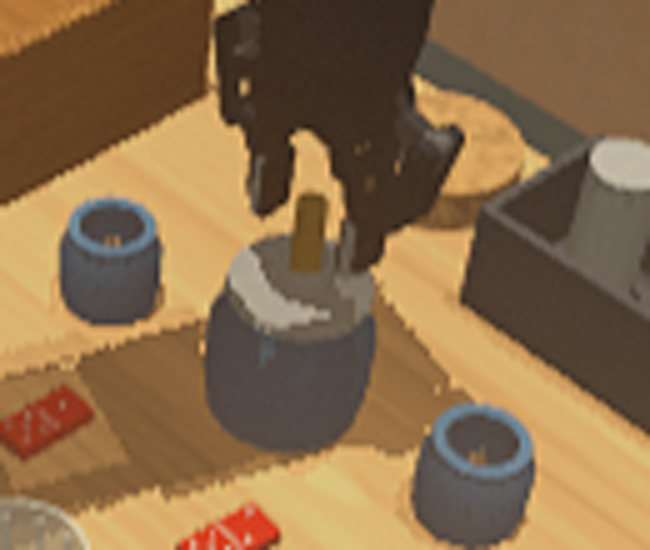

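Knob is free. The lid is seated and level (crop 300,285; disc top and knob top heights match). Lowering around the collar.

apply_moves:
  claw: [0.2,0.2,0.2,0.2,0.2]
  travel:
    - [0.003,0,0.007]
    - [0.003,0,0.014]
    - [0.003,0,0.021]
    - [0.003,0,0.027]
    - [0.003,0,0.027]
  turn:
    - [0,0,0]
    - [0,0,0]
    - [0,0,0]
    - [0,0,0]
    - [0,0,0]

```text
t: 12.18
tcp_pos: [0.6794, -0.0922, 0.0862]
tool_rot: [-0.002, 1.0, 0.0, -0.002]
force: [0.1, -0.1, 0.4]
finger_gap: 0.603
gripper_force: 0.0
```

apply_moves:
  claw: [0,-0.1,-0.2,-0.3,-0.5]
  travel:
    - [0,0,0]
    - [0,0,0]
    - [0,0,0]
    - [0,0,0]
    - [0,0,0]
  turn:
    - [0,0,0]
    - [0,0,0]
    - [0,0,0]
    - [0,0,0]
    - [0,0,0]
  newtons: 30

```text
t: 12.6
tcp_pos: [0.6808, -0.0926, 0.0884]
tool_rot: [-0.002, 1.0, -0.0, 0.0]
force: [0.3, -0.5, 0.4]
finger_gap: 0.387
gripper_force: 29.8
```

apply_moves:
  claw: [-1,-1,-1,-1,-1]
  travel:
    - [0,0,0]
    - [0,0,0]
    - [0,0,-0.003]
    - [0,0,-0.009]
    - [0,0,-0.016]
  turn:
    - [0,0,0]
    - [0,0,0]
    - [0,0,0]
    - [0,0,0]
    - [0,0,0]
  newtons: 40

```text
t: 13.02
tcp_pos: [0.68, -0.0923, 0.1006]
tool_rot: [-0.002, 1.0, 0.0, -0.001]
force: [0.4, -0.6, -1.1]
finger_gap: 0.384
gripper_force: 39.8
```

```bash
python3 - <<'E'
from h import *
s=snap('side','sideH');P=pts(s);h=cv2.cvtColor(s['pixels'],cv2.COLOR_RGB2HSV)
r=np.hypot(P[...,0]-.678,P[...,1]+.092)
k=(r<.02)&(h[...,1]>120)&(P[...,2]>.106)&(P[...,2]<.16);Q=P[k];print('knob',len(Q),Q.max(0).round(4))
m=(r<.045)&(abs(P[...,2]-.098)<.006)&(h[...,1]<70);Q=P[m];print('disc',len(Q),np.median(Q[:,2]),cv2.minEnclosingCircle(Q[:,:2].astype(np.float32)))
go([.681,-.0925,.18],90.6)
E
```

```text
knob 127 [ 0.6869 -0.0728  0.1586]
disc 215 0.09744714582420169 ((0.6768633723258972, -0.09405238926410675), 0.03649105131626129)
t 13.07 tcp [ 0.6811 -0.0926  0.1023] gap 0.38 F [ 0.4 -1.1  0.3] travel [-0.0, 0.0001, -0.0972] turn [-0.0001, 0.0005, -0.0018]
```

apply_moves:
  claw: [-1,-1,-1,-1,-1]
  travel:
    - [0,0,-0.008]
    - [0,0,-0.018]
    - [0,0,-0.028]
    - [0,0,-0.038]
    - [0,0,-0.048]
  turn:
    - [0,0,0]
    - [0,0,0]
    - [0,0,0]
    - [0,0,0]
    - [0,0,0]

```text
t: 13.48
tcp_pos: [0.6808, -0.0925, 0.1405]
tool_rot: [-0.002, 1.0, -0.0, 0.0]
force: [-0.1, 0.0, -1.2]
finger_gap: 0.379
gripper_force: 39.8
```

apply_moves:
  claw: [-1,-1,-1,-1,-1]
  travel:
    - [0,0,-0.01]
    - [0,0,-0.025]
    - [0,0,-0.04]
    - [0,0,-0.05]
    - [0,0,-0.05]
  turn:
    - [0,0,0]
    - [0,0,0]
    - [0,0,0]
    - [0,0,0]
    - [0,0,0]

```text
t: 13.9
tcp_pos: [0.6822, -0.0929, 0.1824]
tool_rot: [-0.002, 1.0, -0.001, 0.003]
force: [1.0, -0.1, -0.6]
finger_gap: 0.379
gripper_force: 39.8
```

apply_moves:
  claw: [-1,-1,-1,-1,-1]
  travel:
    - [0,0,0]
    - [0,0,0]
    - [0,0,0]
    - [0,0,0]
    - [0,0,0]
  turn:
    - [0,0,0]
    - [0,0,0]
    - [0,0,0]
    - [0,0,0]
    - [0,0,0]

```text
t: 14.32
tcp_pos: [0.6802, -0.0924, 0.1785]
tool_rot: [-0.002, 1.0, 0.0, -0.001]
force: [0.2, -0.3, -1.4]
finger_gap: 0.389
gripper_force: 39.8
```

```bash
python3 - <<'E'
from h import *
s=snap('side','sideI');P=pts(s);h=cv2.cvtColor(s['pixels'],cv2.COLOR_RGB2HSV)
r=np.hypot(P[...,0]-.678,P[...,1]+.092)
k=(r<.02)&(h[...,1]>100)&(P[...,2]>.106)&(P[...,2]<.16);Q=P[k];print('knob',len(Q),Q.mean(0).round(4),np.percentile(Q[:,2],98).round(4))
m=(r<.045)&(P[...,2]>.155)&(P[...,2]<.19)&(h[...,1]<70);Q=P[m];A=np.c_[Q[:,:2]-[.678,-.092],np.ones(len(Q))]
print('disc',len(Q),np.linalg.lstsq(A,Q[:,2],rcond=None)[0].round(3),np.percentile(Q[:,2],[5,50,95]).round(4))
m=(r<.03)&(abs(P[...,2]-.083)<.005);print('flange',m.sum(),np.median(P[m][:,2]))
q=manip.sense();print(q['tcp_pos'],q['force'],q['gripper_force'],q['finger_gap'],abs(q['qd']).max())
cv2.imwrite('pics/I.png',s['pixels'][:,:,::-1])
E
```

```text
knob 74 [ 0.6754 -0.0959  0.124 ] 0.1378
disc 317 [0.079 0.067 0.178] [0.1735 0.1757 0.1872]
flange 266 0.08090019468764205
[ 0.68024553 -0.09240317  0.17858691] [-0.46664338  0.20595666 -1.65534261] 39.79872009716928 0.3801671901425727 0.004055781892551724
```

View pics/I.png

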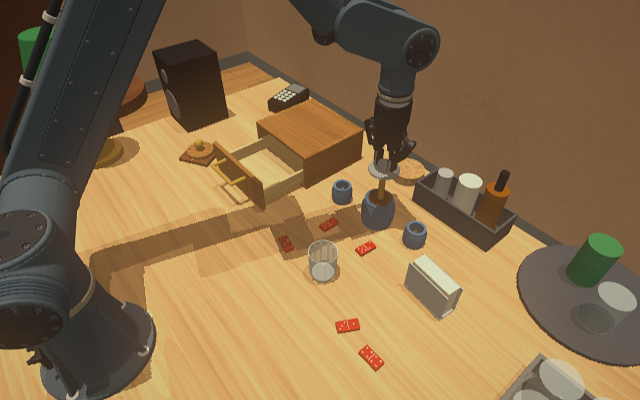

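The cover is held at (384,168), over the jar at (378,208). The inner lid is still seated with its knob top at 0.138, and clearance is about 3 cm. The drawer is open and the bystanders have not moved.

```bash
python3 -c "
from station import manip
print(manip.sign_off())"
```

```text
the job is handed in; nothing more can be done
None
```

I handed the job in at about 14 s of the 69 s allowed: the drawer is open, the inner lid is seated in the largest blue jar, and the steel cover is held still about 3 cm above the knob; the last picture shows nothing else moved.

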